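# Lift a printed panel off the printer's bed plate with a spatula and rack it

### The arm

A 6-joint arm with a two-finger parallel gripper is mounted at the origin on the work surface. World frame = base frame: x ahead of the robot, y to its left, z up, the work surface at z = 0. Lengths are in mm, angles in rad, forces in N, time in s.
With the tool pointing down it reaches from about 400 to 825 mm from the base axis. Payload 7 kg.
Tool frame: the origin (TCP) lies at the very end of the fingers, on their centre line; the grasp point (between the pads) lies 19 mm behind it; z points along the fingers, y is the line along which they close (so a half turn about z gives the same grasp; the last joint's range is limited). The gripper opens to 88 mm and grips with 3 to 60 N. Pads are 19 mm wide; open, the fingers measure 130 mm over their backs; the gripper's body (78 mm by 193 mm) begins 47 mm behind the grasp point.
Start: joints at [-1.014, 0.359, 0.012, 0, -1.224, -0.288], TCP at [179.237, -650.745, 226.561] pointing down, gripper open.
Joint ranges: [-3.07, 3.07], [-1.43, 2.12], [-1.02, 1.25], [-3.03, 1.67], [-3.05, -0], [-3.03, 3.03]. Speed limits (rad/s): [2.39, 2.39, 3.01, 3.14, 3.14, 3.14].

### API

Orientations are given as a unit quaternion [x, y, z, w].
In Python, from plant import bot gives the robot as it stands. Calls block until the motion is done:
- bot.move_ptp(position, orientation): joint-space move of the TCP to a pose.
- bot.line_to(position, velocity=150, ori=None): straight line of the TCP; ori=None keeps the orientation; velocity is the mean speed in mm/s.
- bot.move_joints(angles): joint-space move.
- bot.move_gripper(opening, force=None): finger opening in mm; force is the grip in N (None keeps the last); returns when the fingers have stopped.
- bot.pause(seconds).
- bot.solve_ik(position, orientation): joint angles nearest the present ones, or None.
- bot.read_state(): the state.
- bot.camera(name): name is "side" or "top" or "wrist"; returns the picture (480x640x3 uint8, red, green, blue); there is no depth.
- bot.get_calibration(name): a dict with "fx", "fy", "cx", "cy" (pixels), "view" (4x4, takes a point from world to camera coordinates); the wrist camera has in their place "T_tool_cam" (4x4, takes a point from camera to tool coordinates, whose origin is the TCP and whose axes are the flange's). Camera axes: x right, y up, looking along -z (the intrinsics and any distortion apply to the point x, -y, -z); pixel columns grow to the right and rows downward; lengths in mm; the calibration is good to about 2 mm. The wrist camera is an equidistant fisheye: a pixel r from the principal point sees the ray r / f radians off the axis. A picture is of the moment at which its call begins: read the wrist's pose just before it. get_calibration takes no time and is no camera call.
A pose or a line that the arm cannot do raises bot.Unreachable and nothing moves.
- bot.close_job(): hands the job in; it is judged then, once.
The state is a dict: "t": time; "joint_pos": joint angles; "qvel": joint speeds; "tau": joint torques, N m; "tcp_pos": TCP position; "eef_rot": TCP orientation; "contact_force": force on the tool from outside, world axes, zero at the start; "moment": the same for the moment, N m; "width": finger opening in mm; "finger_force": force on a finger pad.
Only numpy, scipy, OpenCV 4.12 (cv2) and the standard library are available. Lean on these libraries where they do the work, as an engineer would, in place of code of your own. Each camera call takes 0.05 s, during which the arm holds its last target. There are 200 camera calls.

### The job

Slide the spatula flat under the white printed panel on the dark bed plate, lift the panel off on the blade without touching it with the gripper, and lower it gently onto the two wooden rails of the rack, square and centred, so that the blade sinks between the rails and draws out from under it. Then lay the spatula down flat on the bench, clear of the rack and the bed plate. Keep the panel about level and do not drop it or the spatula, and leave the mug and microphone where they are.

Things in the scene. Friction and masses are not known exactly. Their poses are not given: they have to be found in the camera images.
- bedplate: Fixed dark steel bed plate from a 3D printer, lying on the bench: 190 mm (x) by 180 mm (y), 6 mm thick, origin at the centre of its underside (top face at z = 6 mm). Along its +x edge stands a full-width aluminium stop, 10 mm thick, 14 mm high over the bench, its inner face at x = +85 mm: a panel pushed along +x slides until it rests square against the stop, and then a blade pushed on at the same height wedges under it. +x points roughly to the robot's left (world +y).
- panel_mid (a point): The white printed panel, loose on the bed plate: 100 mm (x) by 150 mm (y), 9 mm thick, 0.1 to 0.2 kg, this point at its centre, half-way up (4.5 mm over its underside). Axes as the bed plate's to within 7 degrees. All its lower edges are bevelled: the underside rises by 5 mm over the outer 12 mm, so a 2 mm blade lying flat can enter below the edge. It starts with a gap of up to 35 mm between it and the stop.
- panel: The same panel; origin at the centre of its underside.
- spatula: The spatula, lying flat and loose on the bench, about 0.26 kg: a flat steel blade 200 mm long (x from -50 to +150 mm), 76 mm wide (y), 2 mm thick, with a wooden handle raised above its rear half. +x points to the blade's front edge. Origin on the underside of the blade, straight below the handle's centre.
- spatula_handle (a point): Centre of the spatula's handle, 50 mm above the blade's underside: a straight bar along x, 90 mm long, 22 mm wide (y), 28 mm high (36 to 64 mm above the underside), on two short posts 18 mm wide. Grasp it from above, across y. Axes as the spatula's.
- spatula_tip (a point): Middle of the blade's straight front edge, 150 mm ahead of the handle's centre.
- rack: The fixed rack: two wooden rails along x, each 150 mm long, 25 mm wide, 30 mm high, with a clear gap of 104 mm between them (rails at y = 52 to 77 mm on both sides); origin at the centre of the footprint, on the bench. Open at its -x end and above; at its +x end a low bar, 8 mm high, joins the rails (x = 63 to 75 mm). The panel lies across both rails (its y along the rack's y). +x points roughly to the robot's left (world +y).
- rack_top (a point): Centre of the rack at the height of the rails' top faces, 30 mm over the bench.
- mug: Bystander: white mug, 80 mm wide, 95 mm high. Origin at the centre of its underside.
- microphone: Bystander: black microphone on a round foot 100 mm wide, about 180 mm high. Origin at the centre of its underside.

How it is judged:
By the outcome, as a careful person would: the job done as asked, in the order asked, and still so for the second after the job is handed in, with the robot touching nothing.
It also fails if it takes over 54 s, if anything falls off the work surface, if the arm or the gripper's body presses on something with over 40 N, if the wrist force passes 120 N, or if a joint passes its speed limit or range.

## Working session

There is one attempt and no reset: what is moved stays moved. The work goes in short steps, each a Python script; the robot and the scene stay as the last script left them, time stands still between calls to the robot, and variables do not carry over. Pictures are saved under pics/ and viewed, at most 13 in all, crops included, and the job is handed in when it is done.

```bash
mkdir -p pics; ls
python3 - <<'E'
from plant import bot
import cv2,numpy as np
for n in("top","side"):
    im=bot.camera(n); cv2.imwrite(f"pics/{n}0.png",im[:,:,::-1])
for n in("top","side","wrist"): print(n,bot.get_calibration(n))
s=bot.read_state(); print(s)
E
```

```text
pics
top {'fx': 472.52284703223063, 'fy': 472.52284703223063, 'cx': 321.480559874007, 'cy': 244.44571325110584, 'view': array([[ 2.29764008e-04, -9.99995480e-01,  2.99796668e-03,
         4.99198479e+00],
       [ 9.77862056e-01,  8.52002379e-04,  2.09248831e-01,
        -5.35003274e+02],
       [-2.09250439e-01,  2.88352001e-03,  9.77857832e-01,
        -8.32035776e+02],
       [ 0.00000000e+00,  0.00000000e+00,  0.00000000e+00,
         1.00000000e+00]])}
side {'fx': 519.2643428649136, 'fy': 519.2643428649136, 'cx': 322.0095639076277, 'cy': 236.66163259126483, 'view': array([[-8.80664575e-01, -4.73370783e-01, -1.87085021e-02,
         4.65804665e+02],
       [ 2.65585960e-01, -5.26030287e-01,  8.07933311e-01,
        -1.88220447e+02],
       [-3.92293263e-01,  7.06549530e-01,  5.88976873e-01,
        -9.15179834e+02],
       [ 0.00000000e+00,  0.00000000e+00,  0.00000000e+00,
         1.00000000e+00]])}
wrist {'fx': 371.64829954431775, 'fy': 371.64829954431775, 'cx': 323.7136363800366, 'cy': 240.53342529308185, 'T_tool_cam': array([[ 1.05471969e-04,  9.61661674e-01,  2.74238608e-01
[... 302 characters left out ...]
_pos': array([-1.01392573e+00,  3.59324439e-01,  1.11689148e-02, -3.24822694e-04,
       -1.22413316e+00, -2.88124696e-01]), 'qvel': array([ 2.11993372e-03, -1.88001511e-03,  1.68630314e-03,  2.16067599e-03,
        4.32852787e-04,  4.03062551e-05]), 'tau': array([-3.44963664e-03, -5.84161341e+01,  2.93748182e+01,  7.01553985e+00,
        1.01635771e-02, -6.36608070e-05]), 'tcp_pos': array([ 179.10363194, -650.34438569,  225.71554944]), 'eef_rot': array([-1.33914103e-01,  9.90992650e-01,  7.43180494e-04, -1.66681709e-04]), 'contact_force': array([ 0.20617734,  1.01242989, -0.24336467]), 'moment': array([ 0.03607208, -0.02793446,  0.00268935]), 'finger_force': 0.0, 'width': 87.70026183029822}
```

View pics/top0.png

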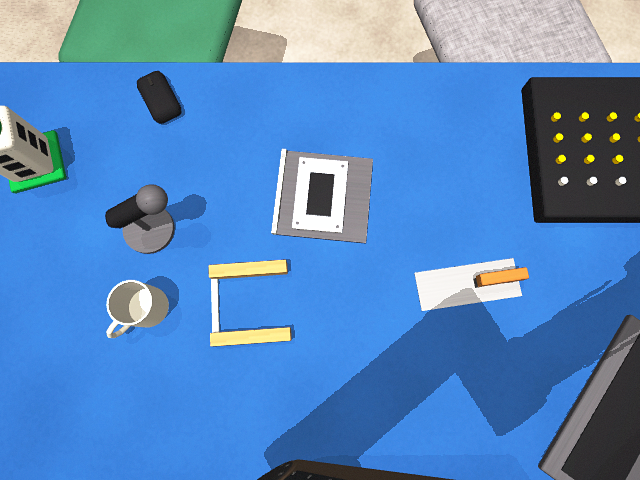

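View pics/side0.png

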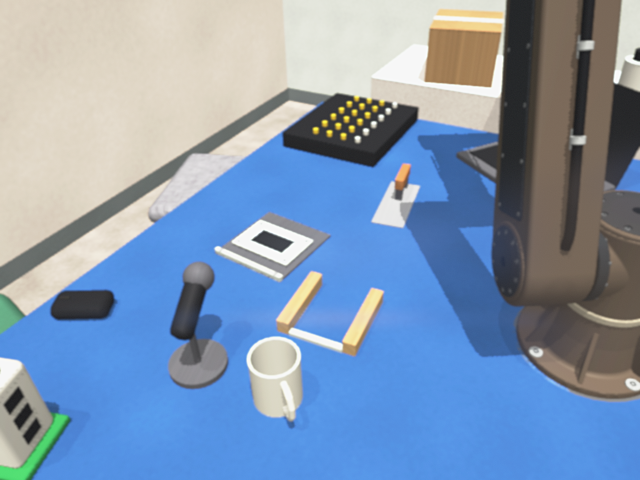

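Top view: the bed plate is at about (322,196) with the stop on its left edge (280,192), and the panel is at (320,195). The rack is at about (250,303) with its bar at left, the spatula blade at (468,285) and its handle at (502,277). The mug (130,303) and microphone (150,225) are left of the rack. The side view agrees.

```bash
cat > h.py <<'E'
from plant import bot
import cv2,numpy as np
from scipy.spatial.transform import Rotation as R
def ray(n,px,st=None):
    c=bot.get_calibration(n); K=np.array([[c['fx'],0,c['cx']],[0,c['fy'],c['cy']],[0,0,1]])
    p=np.array(px,float).reshape(-1,1,2)
    if n=="wrist":
        u=cv2.fisheye.undistortPoints(p,K,np.zeros(4)).reshape(-1,2)
        T=np.eye(4);T[:3,:3]=R.from_quat(st['eef_rot']).as_matrix();T[:3,3]=st['tcp_pos'];T=T@c['T_tool_cam']
    else:
        u=cv2.undistortPoints(p,K,None).reshape(-1,2); T=np.linalg.inv(c['view'])
    d=np.c_[u[:,0],-u[:,1],-np.ones(len(u))]@T[:3,:3].T
    return T[:3,3],d
def onz(n,px,z,st=None):
    o,d=ray(n,px,st); return (o+d*((z-o[2])/d[:,2])[:,None])[:,:2]
def ori(yaw,pitch=0): # tool x along heading yaw, pointing down; pitch>0 raises the heading side
    x=np.array([np.cos(yaw),np.sin(yaw),0]);z=np.array([0,0,-1.])
    M=np.c_[x,np.cross(z,x),z]
    return (R.from_rotvec(pitch*-np.array([-np.sin(yaw),np.cos(yaw),0]))*R.from_matrix(M)).as_quat()
def look(name):
    st=bot.read_state(); im=bot.camera("wrist"); cv2.imwrite(f"pics/{name}.png",im[:,:,::-1]); return st,im
def blobs(mask,amin):
    mask=cv2.morphologyEx(mask.astype(np.uint8)*255,cv2.MORPH_OPEN,np.ones((3,3)))
    cs,_=cv2.findContours(mask,cv2.RETR_EXTERNAL,cv2.CHAIN_APPROX_NONE)
    return sorted([c for c in cs if cv2.contourArea(c)>amin],key=cv2.contourArea,reverse=True)
def wrect(n,c,z,st=None): # rectangle in world mm at height z
    (x,y),(w,h),a=cv2.minAreaRect(onz(n,c.reshape(-1,2),z,st).astype(np.float32))
    return np.round([x,y,w,h,a],1)
E
python3 - <<'E'
from h import *
im=cv2.imread("pics/top0.png"); hsv=cv2.cvtColor(im,cv2.COLOR_BGR2HSV); H,S,V=[hsv[...,i].astype(int) for i in range(3)]
roi=np.zeros(H.shape,bool); roi[140:360,200:540]=1
low=(S<60)&roi
print("grey/white");[print(cv2.boundingRect(c),wrect("top",c,z)) for c in blobs(low,150) for z in (2,6)]
print("panel");[print(cv2.boundingRect(c),wrect("top",c,15)) for c in blobs(low&(V>200),150)]
print("orange");[print(cv2.boundingRect(c),wrect("top",c,64)) for c in blobs((H<17)&(S>150)&roi,80)]
print("rails");[print(cv2.boundingRect(c),wrect("top",c,30)) for c in blobs((H>=17)&(H<32)&(S>60)&(V>150)&roi,80)]
E
```

```text
grey/white
(272, 149, 101, 94) [650.8   2.9 191.3 182.9  84.4]
(272, 149, 101, 94) [649.5   2.9 190.5 182.1  84.4]
(415, 258, 107, 53) [ 468.1 -282.1   76.1  200.6    8.4]
(415, 258, 107, 53) [ 467.6 -280.8   75.8  199.7    8.4]
(528, 140, 12, 50) [ 718.  -435.4   23.   109.6   84.8]
(528, 140, 12, 50) [ 716.4 -433.5   22.9  109.2   84.8]
(211, 279, 8, 53) [426.7 213.1 101.4  13.6   2.8]
(211, 279, 8, 53) [426.4 212.2 101.   13.6   2.8]
panel
(292, 157, 56, 75) [648.7   8.5 100.9 151.1  84.7]
(415, 258, 107, 53) [ 466.5 -278.1   74.9  197.5    8.4]
(272, 149, 14, 84) [656.9  91.9   9.5 177.2  84.4]
(211, 279, 8, 53) [425.6 210.6 100.1  12.4   4.1]
orange
rails
(210, 328, 80, 18) [365.6 138.7  24.7 147.4   3.7]
(209, 260, 78, 17) [494.  147.2  24.4 147.4   4.3]
(482, 269, 46, 15) [ 480.  -345.1   17.8   88.3    8.2]
```

Run:
```python
from h import *
yaw=np.radians(98.4); u=np.array([np.cos(yaw),np.sin(yaw)])
P=np.array([475.1,-331.1])+25*u
for p,a in ((P,98.4),((640,-80),84.4),((435,68),93.8),((443,-50),93.8)):
    print(bot.solve_ik([p[0],p[1],31],ori(np.radians(a))))
bot.move_ptp([P[0],P[1],130],ori(yaw))
st,im=look("w1"); print(st['t'],st['tcp_pos'])
hsv=cv2.cvtColor(im,cv2.COLOR_RGB2HSV); H,S,V=[hsv[...,i].astype(int) for i in range(3)]
[print(cv2.boundingRect(c),wrect("wrist",c,2,st)) for c in blobs(S<60,1000)]
[print("o",cv2.boundingRect(c),wrect("wrist",c,64,st)) for c in blobs((H<25)&(S>100),500)]
```

```text
[-0.22814807  0.37948424 -0.4713825   0.         -0.71992959 -2.76683693]
[ 0.17758529  0.48722208 -0.27865965  0.         -0.8049146   2.86626892]
[ 0.60580386  0.21352017 -0.7387003   0.         -0.61857585  2.60211131]
[ 0.33235136  0.22149663 -0.72688221  0.         -0.62241748  2.87556381]
2.225 [ 471.39638238 -306.69269234  130.11991197]
(0, 264, 640, 216) [ 484.6 -574.1 1276.9  473.4    9.3]
(273, 69, 100, 245) [ 465.2 -280.1   77.   199.3    8.5]
(508, 0, 119, 63) [676.7 -83.  154.7  64.8  23.9]
o (306, 220, 33, 99) [ 470.7 -317.4   20.5   67.6    8.7]
o (334, 351, 270, 40) [ 614.7 -387.4  247.1   16.3    8.4]
o (494, 300, 26, 57) [ 615.1 -344.9   22.    52.    20.2]
```

View pics/w1.png

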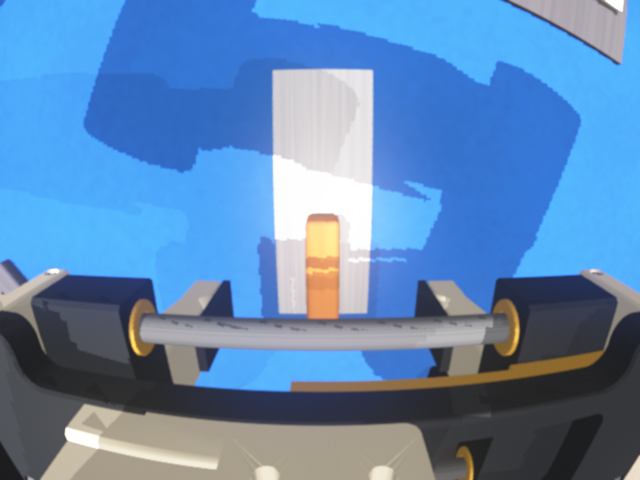

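The wrist view shows the blade at (273-373, 69-314) with the handle at about (322,265), within 3 mm of the top-camera estimate. The wrist camera looks forward over the blade. Keeping it that way costs one long turn of the last joint on the way to the bed plate.

Run:
```python
from h import *
yaw=np.radians(98.45); u=np.array([np.cos(yaw),np.sin(yaw)])
P=np.array([473.5,-330.3])+25*u
bot.line_to([P[0],P[1],31.5],120,ori(yaw))
bot.move_gripper(15,50); s=bot.read_state(); print(s['t'],s['width'],s['finger_force'],s['tcp_pos'],s['contact_force'])
bot.line_to([P[0],P[1],60],80)
bot.pause(.2)
st,im=look("w2"); 
hsv=cv2.cvtColor(im,cv2.COLOR_RGB2HSV); S=hsv[...,1]
for c in blobs(S<60,1000):
  if 240<cv2.boundingRect(c)[0]<300: print(cv2.boundingRect(c),[wrect("wrist",c,z,st) for z in (25,31)])
print(st['tcp_pos'],st['contact_force'],st['moment'])
im=bot.camera("side"); cv2.imwrite("pics/s2.png",cv2.resize(im[120:320,280:520,::-1],None,fx=3,fy=3))
```

```text
4.3 21.619208383772996 49.99940514564514 [ 469.87839825 -305.58291251   31.45874406] [ 0.40841325 -0.13813568 -0.03679287]
[ 469.41573764 -305.44460844   59.44540078] [ 0.52438162  0.03956336 -2.43792997] [-0.12741448 -0.01400748  0.00906783]
```

View pics/w2.png

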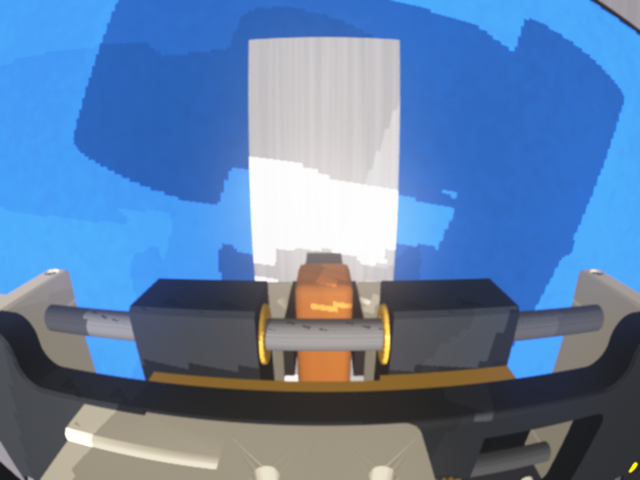

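```bash
cat >> h.py <<'E'
def tip(st,im,z,rmax=150,rmin=0):
    """blade corners from wrist picture -> in tool-heading frame (fwd, left) rel TCP at world height z, and width"""
    S=cv2.cvtColor(im,cv2.COLOR_RGB2HSV)[...,1]; m=np.zeros(S.shape,bool); m[rmin:rmax,180:470]=S[rmin:rmax,180:470]<60
    c=blobs(m,1000)[0]
    q=onz("wrist",c.reshape(-1,2),z,st)-st['tcp_pos'][:2]
    x=R.from_quat(st['eef_rot']).as_matrix()[:2,0]; x/=np.linalg.norm(x)
    q=np.c_[q@x,q@[-x[1],x[0]]]
    (a,b),(w,h),t=cv2.minAreaRect(q.astype(np.float32))
    return q[:,0].max(),q[:,1].min(),q[:,1].max(),t
E
python3 - <<'E'
from h import *
st=bot.read_state(); im=bot.camera("wrist")
for z in (26,30,32): print(z,tip(st,im,z))
# transit: raise, wrap the wrist, arrive right of the plate
yaw=np.radians(84.4)
bot.line_to([469.4,-305.4,150],150)
q=bot.solve_ik([625,-230,150],ori(yaw)); print(q)
bot.move_joints(q)
bot.pause(.2)
s,im=look("w3"); print(s['t'],s['tcp_pos'],s['width'],s['joint_pos'])
for z in (118,122): print(z,tip(s,im,z))
E
```

```text
26 (np.float64(126.71604609046601), np.float64(-37.26656738403698), np.float64(40.01568684105304), 89.97555541992188)
30 (np.float64(125.60762754895386), np.float64(-36.46140387386177), np.float64(39.199502267903384), 89.97554016113281)
32 (np.float64(125.05341827819777), np.float64(-36.05882211877411), np.float64(38.791409981328556), 89.97555541992188)
NoneTraceback (most recent call last):
  File "<stdin>", line 8, in <module>
ValueError: expected 6 finite numbers
```

Run:
```python
from h import *
yaw=np.radians(84.4); u=np.array([np.cos(yaw),np.sin(yaw)])
P=np.array([648.7,8.5])-183*u
for z in (150,60,37): print(bot.solve_ik([*P,z],ori(yaw)))
q=bot.solve_ik([*P,110],ori(yaw))
bot.move_joints(q)
bot.line_to([*P,70],100)
bot.pause(.2)
s,im=look("w3"); print(s['t'],s['tcp_pos'],s['width'],s['joint_pos'])
```

```text
[ 0.02892731  0.37937325 -0.13871331  0.         -1.05270977  3.01492691]
[ 0.02892731  0.46638023 -0.2320693   0.         -0.8723468   3.01492691]
[ 0.02892731  0.49237827 -0.25141302  0.         -0.82700504  3.01492691]
11.4083 [ 631.38924681 -173.65354326   70.83565244] 22.145874301118855 [ 2.89399458e-02  4.54689104e-01 -2.22310171e-01  1.72083550e-04
 -8.92445269e-01  3.01491634e+00]
```

View pics/w3.png

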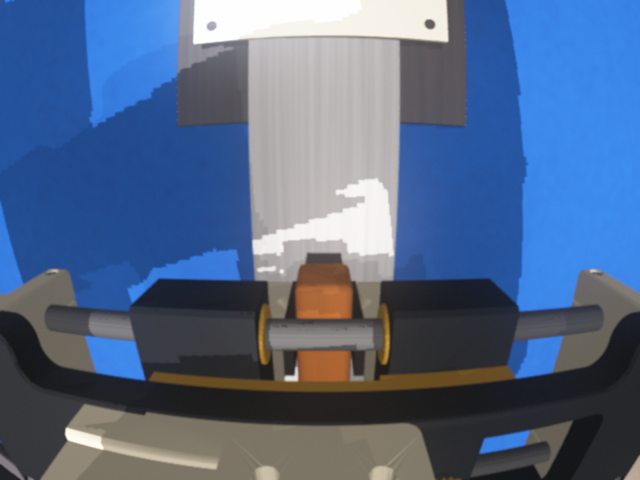

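The wrist view shows the panel's near edge from (193,44) to (447,40) just ahead of the blade tip (249-400, row 38). The plate edge is parallel to the blade at row 125. The panel sits about 2.5 mm left of the blade centre, so I'll shift and descend by feel.

Run:
```python
from h import *
yaw=np.radians(84.4); u=np.array([np.cos(yaw),np.sin(yaw)])
P=np.array([648.7,8.5])-183*u+2.5*np.array([-u[1],u[0]])
bot.line_to([*P,44],60); bot.pause(.2)
f0=bot.read_state()['contact_force'][2]; print(f0)
for z in np.arange(41,35.9,-.7):
    bot.line_to([*P,z],20); bot.pause(.15); s=bot.read_state()
    print(round(z,1),np.round(s['tcp_pos'],2),np.round(s['contact_force'],2),np.round(s['moment'],3),s['t'])
    if s['contact_force'][2]-f0>2: break
```

```text
-2.4935790777231217
41.0 [ 628.39 -173.4    41.05] [-0.05  0.55 -2.69] [-0.094  0.083  0.009] 12.6917
40.3 [ 628.36 -173.39   40.3 ] [ 0.31  0.87 -1.76] [-0.103  0.046  0.021] 13.0917
39.6 [ 628.35 -173.4    39.59] [-0.27 -0.56 -1.75] [-0.105  0.069  0.006] 13.4917
38.9 [ 628.35 -173.38   38.88] [ 0.36 -0.26 -2.81] [-0.107  0.015  0.046] 13.8917
38.2 [ 628.38 -173.38   38.21] [ 0.13  0.09 -3.07] [-0.152  0.028  0.022] 14.2917
37.5 [ 628.36 -173.4    37.51] [ 0.7  -0.04 -1.82] [-0.101 -0.007 -0.024] 14.6917
36.8 [ 628.47 -173.51   37.14] [-1.01 -2.44  2.13] [-0.213  0.501  0.076] 15.0917
```

Run:
```python
from h import *
yaw=np.radians(84.4); u=np.array([np.cos(yaw),np.sin(yaw)])
P=np.array([648.7,8.5])-183*u+2.5*np.array([-u[1],u[0]])
for d in (20,40,55,70,85,100,115,129):
    bot.line_to([*(P+d*u),37.5],60); s=bot.read_state()
    f=s['contact_force']; print(d,np.round(s['tcp_pos'],1),np.round(f,1),np.round(s['moment'],2),round(s['width'],1),s['t'])
    if np.linalg.norm(f)>35: print("STOP");break
bot.pause(.1)
s,im=look("w4")
cv2.imwrite("pics/t4.png",cv2.resize(bot.camera("top")[120:320,200:440,::-1],None,fx=3,fy=3))
```

```text
20 [ 630.5 -152.5   37.3] [0.5 1.7 0.4] [ 0.87 -0.02 -0.03] 21.7 15.575
40 [ 632.4 -132.8   37.4] [ 0.3  2.2 -0.8] [ 0.73  0.02 -0.05] 21.6 16.0583
55 [ 633.7 -118.    37.5] [-0.2  2.4  0.2] [ 0.86  0.2  -0.07] 21.6 16.4583
70 [ 635.3 -102.9   37.5] [-0.9  3.3  1.3] [0.83 0.26 0.  ] 21.7 16.8583
85 [636.7 -88.1  37.5] [-0.4  3.6  0.4] [ 0.75  0.36 -0.02] 21.6 17.2583
100 [638.2 -73.6  37.5] [-1.   1.3  0.5] [ 0.13  0.31 -0.02] 21.7 17.6583
115 [639.5 -58.7  37.5] [-0.4 -0.3  0.4] [-0.04  0.36 -0.01] 21.9 18.0583
129 [641.  -44.6  37.5] [-0.6  1.3  1.3] [ 0.36  0.44 -0.06] 21.5 18.4417
```

View pics/w4.png

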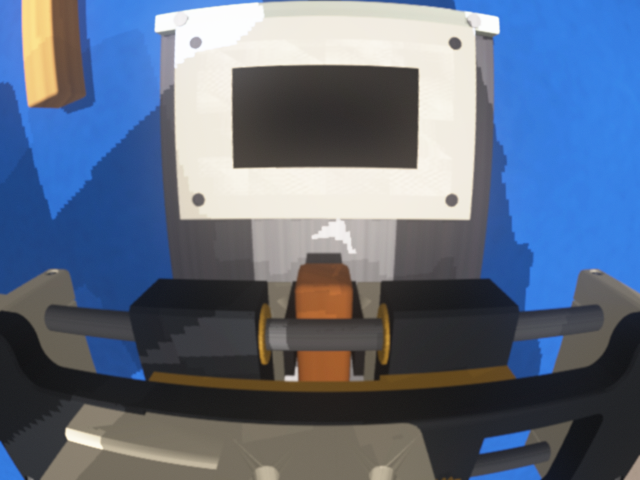

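Wrist view: the panel (top corners 175,15 / 477,15 / 180,219 / 470,219) lies square against the stop, with the blade centred under it. Next I lift.

```bash
cat >> h.py <<'E'
def panel(st,im):
    """panel pose in world by PnP on its four top corners: centre of top, heading(deg), pitch/roll (deg) and pixel corners"""
    hsv=cv2.cvtColor(im,cv2.COLOR_RGB2HSV); m=(hsv[...,1]<70)&(hsv[...,2]>150); m[235:]=0
    m=cv2.morphologyEx(m.astype(np.uint8),cv2.MORPH_OPEN,np.ones((7,7)))>0
    c=blobs(m,5000)[0].reshape(-1,2).astype(float)
    g=bot.get_calibration("wrist"); K=np.array([[g['fx'],0,g['cx']],[0,g['fy'],g['cy']],[0,0,1]])
    u=cv2.fisheye.undistortPoints(c.reshape(-1,1,2),K,np.zeros(4)).reshape(-1,2)
    q=cv2.boxPoints(cv2.minAreaRect((u*1000).astype(np.float32)))/1000
    # nearest contour points to box corners refine perspective
    q=np.array([u[np.argmin(((u-k)**2).sum(1))] for k in q])
    ce=q.mean(0); q=q[np.argsort(np.arctan2(*(q-ce).T[::-1]))] # TL,TR,BR,BL (y down)
    obj=np.array([[50,75,0],[50,-75,0],[-50,-75,0],[-50,75,0]],float)
    ok,rv,tv=cv2.solvePnP(obj,q,np.eye(3),None)
    F=np.diag([1,-1,-1.]); T=np.eye(4);T[:3,:3]=R.from_quat(st['eef_rot']).as_matrix();T[:3,3]=st['tcp_pos'];T=T@g['T_tool_cam']
    Mx=T[:3,:3]@F@R.from_rotvec(rv.ravel()).as_matrix(); t=T[:3,:3]@F@tv.ravel()+T[:3,3]
    hd=np.degrees(np.arctan2(Mx[1,0],Mx[0,0]))
    d=t[:2]-st['tcp_pos'][:2]; x=np.array([np.cos(np.radians(hd)),np.sin(np.radians(hd))])
    return dict(c=np.round(t,1),head=round(hd,2),up=round(np.degrees(np.arcsin(Mx[2,0])),1),roll=round(np.degrees(np.arcsin(Mx[2,1])),1),fwd=round(d@x,1),left=round(d@[-x[1],x[0]],1),px=np.round(q*371.6).tolist())
E
python3 - <<'E'
from h import *
bot.move_gripper(15,60)
s=bot.read_state(); p=s['tcp_pos'].copy()
yaw=np.radians(84.4); u=np.array([np.cos(yaw),np.sin(yaw)])
P=np.array([648.7,8.5])-183*u+2.5*np.array([-u[1],u[0]])+129*u
for dz in (4,10,18):
    bot.line_to([*P,37.5+dz],20); bot.pause(.1); s=bot.read_state()
    print(dz,np.round(s['tcp_pos'],1),np.round(s['contact_force'],1),np.round(s['moment'],2),s['t'])
s,im=look("w5"); print(panel(s,im))
im=bot.camera("side"); cv2.imwrite("pics/s5.png",cv2.resize(im[170:310,200:400,::-1],None,fx=4,fy=4))
E
```

```text
4 [640.7 -45.2  41.2] [-0.2 -0.1 -4. ] [-0.28 -0.   -0.  ] 19.3083
10 [640.9 -45.   47.5] [-0.4  0.6 -4. ] [-0.3  -0.01  0.03] 19.8583
18 [640.8 -45.   55.4] [-0.2  0.3 -4.1] [-0.27 -0.04 -0.05] 20.5083
{'c': array([648.9,  38.4,  38.8]), 'head': np.float64(84.28), 'up': np.float64(6.2), 'roll': np.float64(-0.1), 'fwd': np.float64(83.8), 'left': np.float64(0.3), 'px': [[-188.0, -265.0], [196.0, -265.0], [155.0, -24.0], [-152.0, -24.0]]}
```

View pics/s5.png

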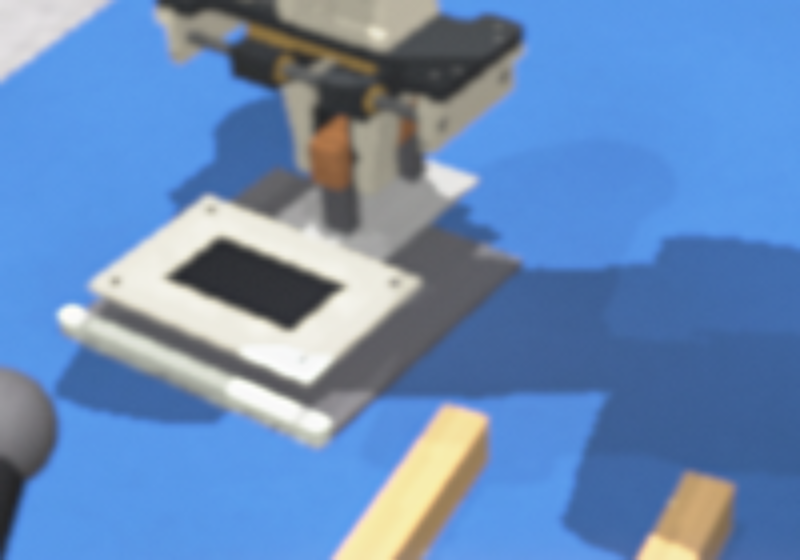

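View pics/w5.png

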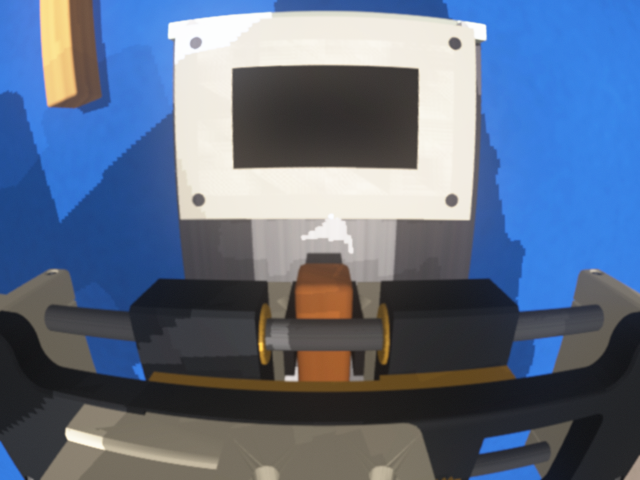

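The lift is clean. The side view shows the panel level on the blade above the plate, and in the wrist view it hasn't moved relative to the tool (holes at 198,200 and 452,200). Now carry it above the rack.

Run:
```python
from h import *
s=bot.read_state(); p=s['tcp_pos']
bot.line_to([p[0],p[1],100],80)
a=np.radians(94.0); h=np.array([np.cos(a),np.sin(a)])
T=np.array([429.8,143.])-83.5*h
bot.line_to([*T,100],110,ori(a)); bot.line_to([*T,80],60); bot.pause(.3)
s,im=look("w6"); print(s['t'],s['tcp_pos'],panel(s,im),np.round(s['contact_force'],1),np.round(s['moment'],2))
cv2.imwrite("pics/t6.png",cv2.resize(bot.camera("top")[230:370,180:380,::-1],None,fx=4,fy=4))
```

```text
24.3417 [435.79945487  59.81811509  80.25192027] {'c': array([429.4, 145.4,  56.5]), 'head': np.float64(94.44), 'up': np.float64(-2.4), 'roll': np.float64(1.1), 'fwd': np.float64(85.9), 'left': np.float64(-0.3), 'px': [[-176.0, -256.0], [176.0, -256.0], [155.0, -28.0], [-152.0, -25.0]]} [-0.3 -0.4 -5. ] [-0.25  0.01  0.01]
```

View pics/w6.png

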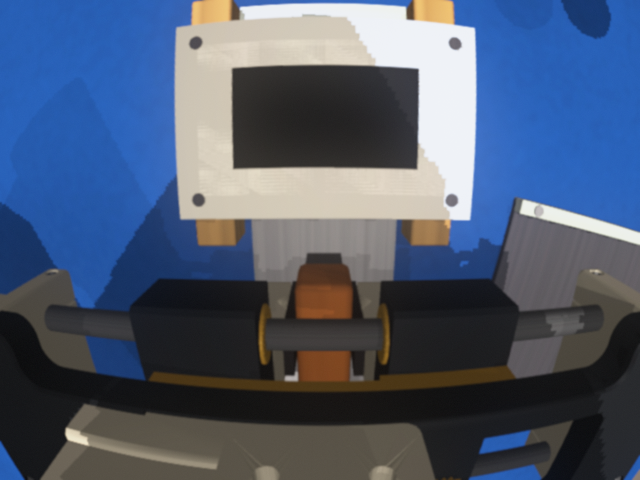

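View pics/t6.png

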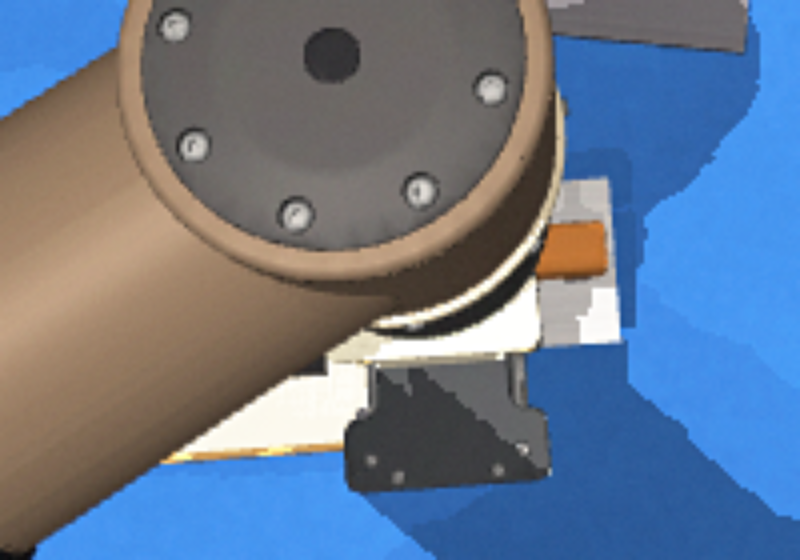

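The panel is level on the blade. Rail ends show symmetrically: rear at (197-242, 244) and (408-450, 244), front at (192-238, 0-20) and (408-453, 0-20). The top camera is blocked by the arm here, so I'll compare rails and panel in the wrist image.

Run:
```python
from h import *
st=bot.read_state(); im=cv2.imread("pics/w6.png")[:,:,::-1].copy()
hsv=cv2.cvtColor(im,cv2.COLOR_RGB2HSV); H,S,V=[hsv[...,i].astype(int) for i in range(3)]
m=(H>8)&(H<25)&(S>100)
x=R.from_quat(st['eef_rot']).as_matrix()[:2,0]; x/=np.linalg.norm(x)
def f(px,z):
    q=onz("wrist",px,z,st)-st['tcp_pos'][:2]; return np.c_[q@x,q@[-x[1],x[0]]].round(1)
for r in (3,8,14,225,232,238):
    c=np.where(m[r])[0]; c=c[(c>150)&(c<480)&((c<260)|(c>390))]
    L,Rr=c[c<300],c[c>300]; print(r,L.min(),L.max(),Rr.min(),Rr.max(),f([(L.min(),r),(Rr.max()+1,r)],30).tolist())
for cols in ((205,230),(415,440)):
    rr=[np.where(m[215:262,c])[0].max()+216 for c in range(*cols)]; print("rear",np.median(rr),f([(np.mean(cols),np.median(rr))],30))
w=(S<70)&(V>120)
for r in (40,120,200):
    c=np.where(w[r,150:500])[0]+150; print("panel",r,c.min(),c.max(),f([(c.min(),r),(c.max()+1,r)],60).tolist())
print("rear edge",f([(180,219.5),(470,219.5)],57))
print("front",f([(180,27),(474,27)],60))
```

```text
3 194 232 412 452 [[158.0, 76.6], [158.0, -73.8]]
8 193 232 409 452 [[154.8, 77.1], [154.6, -73.6]]
14 193 232 408 452 [[150.8, 76.9], [150.7, -73.4]]
225 197 242 411 448 [[24.2, 76.9], [24.2, -73.4]]
232 198 242 411 447 [[19.9, 76.6], [19.9, -73.2]]
238 198 237 410 447 [[16.2, 77.0], [16.2, -73.5]]
rear 245.0 [[11.8 64.8]]
rear 245.0 [[ 11.8 -60.8]]
panel 40 176 474 [[126.7, 74.6], [127.0, -74.0]]
panel 120 175 475 [[85.2, 74.9], [85.4, -74.3]]
panel 200 178 471 [[44.6, 75.4], [44.6, -74.3]]
rear edge [[ 33.7  76.4]
 [ 33.8 -75.4]]
front [[133.5  72.7]
 [134.  -73.7]]
```

Run:
```python
from h import *
a=np.radians(94.0); h=np.array([np.cos(a),np.sin(a)]); l=np.array([-h[1],h[0]])
T=np.array([429.8,143.])-83.5*h+2.7*h+1.3*l
def rep(k): 
    s=bot.read_state(); print(k,round(s['t'],2),np.round(s['tcp_pos'],1),np.round(s['contact_force'],1),np.round(s['moment'],2))
bot.line_to([*T,72],30); bot.line_to([*T,63],20); rep("pre")
for z in (60.5,59,57.5,56): bot.line_to([*T,z],12); rep(z)
bot.line_to([*T,46],25); bot.pause(.1); rep("down")
s,im=look("w7"); print(panel(s,im))
```

```text
pre 25.48 [434.1  62.3  62.9] [ 0.7 -0.1 -4.6] [-0.26  0.01 -0.04]
60.5 25.83 [434.1  62.3  60.5] [ 0.5  0.3 -4.3] [-0.28  0.    0.  ]
59 26.11 [434.4  62.4  59.1] [ 0.1 -0.7 -2.8] [-0.13  0.03  0.01]
57.5 26.38 [434.2  62.3  57.5] [-0.1  0.  -2.9] [-0.13  0.01 -0.05]
56 26.66 [434.1  62.3  55.9] [-0.6 -0.1 -1.9] [-0.09  0.05  0.05]
down 27.31 [434.2  62.3  46. ] [-0.2 -0.  -2.2] [-0.18  0.03  0.02]
{'c': array([427.7, 148. ,  36.1]), 'head': np.float64(93.82), 'up': np.float64(-2.0), 'roll': np.float64(-0.3), 'fwd': np.float64(85.9), 'left': np.float64(0.8), 'px': [[-189.0, -271.0], [195.0, -271.0], [166.0, -20.0], [-163.0, -21.0]]}
```

View pics/w7.png

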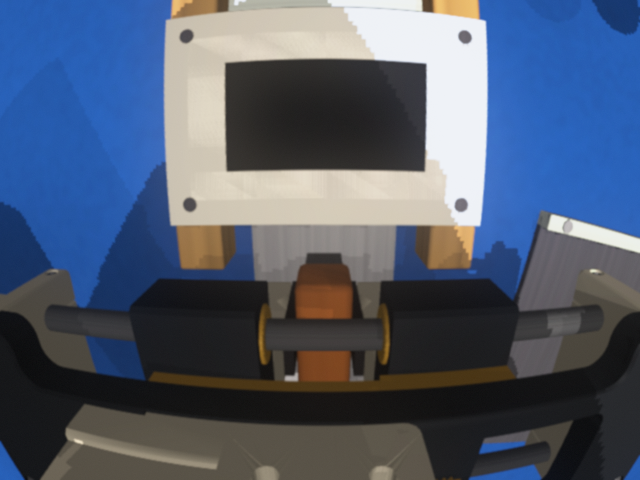

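The panel rests on both rails, square and centred: panel rear corners (170,225) and (480,225), rail rear ends at row 268. The blade is below it. Next I withdraw and lay the spatula down.

Run:
```python
from h import *
a=np.radians(94.0); h=np.array([np.cos(a),np.sin(a)]); l=np.array([-h[1],h[0]])
T=np.array([429.8,143.])-83.5*h+2.7*h+1.3*l
def rep(k): 
    s=bot.read_state(); print(k,round(s['t'],2),np.round(s['tcp_pos'],1),np.round(s['contact_force'],1),np.round(s['moment'],2)); return s['contact_force'][2]
for d in (20,60,140): bot.line_to([*(T-d*h),46],60); rep(d)
b=ori(np.radians(80))
bot.line_to([440,-170,50],100,b); bot.line_to([440,-170,36],40); bot.pause(.2); f0=rep("low")
for z in np.arange(33.4,29.9,-.6):
    bot.line_to([440,-170,z],15); bot.pause(.15)
    if rep(z)-f0>1.7: break
bot.move_gripper(45); bot.pause(.2); rep("open")
bot.line_to([440,-170,130],120)
bot.move_ptp([430,-330,220],ori(np.radians(60)))
im=bot.camera("top"); cv2.imwrite("pics/t8.png",im[:,:,::-1]); rep("end")
hsv=cv2.cvtColor(im,cv2.COLOR_RGB2HSV); S,V=hsv[...,1],hsv[...,2]; low=S<60; low[:,400:]=0;low[:250]=0;low[:,:190]=0
[print(cv2.boundingRect(c),wrect("top",c,39)) for c in blobs(low,150)]
```

```text
20 27.84 [435.6  41.9  46. ] [ 0.  -1.3 -2.1] [-0.11 -0.02  0.02]
60 28.66 [438.4   2.4  46. ] [ 0.8 -0.  -3.4] [-0.14  0.05  0.02]
140 30.14 [443.9 -77.1  46. ] [-0.2  0.4 -2.6] [-0.18  0.03 -0.03]
low 31.92 [ 440.2 -170.    36.2] [ 0.9  0.5 -2.9] [-0.12  0.07 -0.02]
33.4 32.39 [ 440.  -170.    33.4] [ 0.5  0.3 -2.6] [-0.14  0.01 -0.03]
32.8 32.79 [ 440.  -170.    32.8] [-1.   0.1 -3. ] [-0.07  0.02  0.02]
32.199999999999996 33.19 [ 440.  -170.    32.2] [-0.8  0.4 -2.6] [-0.13  0.05  0.02]
31.599999999999994 33.59 [ 440.  -170.    31.6] [-0.  -0.5 -3. ] [-0.14  0.04 -0.04]
30.999999999999993 33.99 [ 440.1 -170.    31.4] [-1.6  2.1  6.5] [ 0.41  0.95 -0.03]
open 34.83 [ 440. -170.   31.] [0.7 0.7 0.4] [-0.13  0.05 -0.01]
end 36.62 [ 429.5 -329.4  218.8] [ 0.8  0.  -1.1] [-0.1   0.03 -0.07]
(219, 261, 57, 83) [430.  144.7 150.7 100.9   4.1]
(346, 268, 54, 47) [449.9 -95.5 100.8  73.1  80. ]
(211, 279, 8, 53) [423.6 204.9  97.3  13.1   2.8]
```

View pics/t8.png

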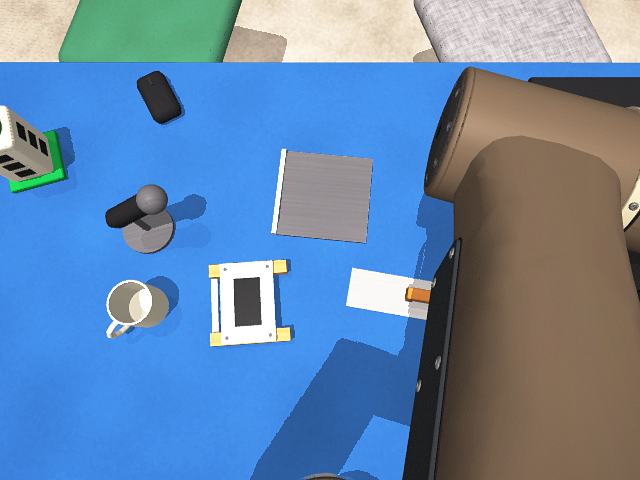

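The top view shows the panel on the rack at (247,303), centre (430.0, 144.7) against the rack's (429.8, 143), and square to it. The spatula lies flat and clear at (390,293), and the mug and microphone are where they were. Handing in.

```bash
python3 -c "
from plant import bot
print(bot.close_job())"
```

```text
the job is handed in; nothing more can be done
None
```

The job is handed in at about 37 s of the 54 s allowed: the panel rests square on the rack, within about 2 mm of centre, the spatula lies flat on the bench clear of the rack and bed plate, and the mug and microphone were not moved.

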